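# Hang the glass portion bin on the buffet rail and nip it with the ratchet clamp

## Task

Pick up the small glass bin, hook it over the clamping station's top rail at the blue band, and slide it along the rail, without lifting it off, to the red band at the stop, then let go of it. Then pump the orange ratchet trigger towards the black handle, moving the jaw only by the trigger, until the jaw's spring pad presses the bin against the stop with its spring roughly half pressed in; never press the spring right home, which would crack the glass. Finish while still holding the trigger squeezed so, and leave the other things on the counter where they are.

Things in the scene. Friction and masses are not known exactly. Their poses are not given: they have to be found in the camera images.
- station: Fixed steel clamping station, base plate 100 x 460 x 12 mm. Origin: centre of the base's underside. x away from its front, y along the rails, z up. All mm: top rail 12 round, axis at x 21, z 134, y -192 to 62, post at each end up to z 144. Lower rail 12 round, axis x 21, z 65: the hung bin's back leans on it. The clamp lies at x -20, bar and pad at z 75; its head at y 112 to 184 is 168 high.
- rail_blue (a point): Middle of the blue band (36 mm long) on the axis of the top rail: hang the bin's hook here.
- rail_red (a point): Middle of the red band (56 mm long) on the axis of the top rail, 50 mm in the station's -y from the blue one: where the hook's middle is when the bin stands against the stop. The stop is a white block with a rubber face 28 mm further in -y, its top at 102 mm above the counter, below the rail.
- bin_knob (a point): Point in the black knob of the loose bin, 100 mm above its underside: grasp here. The bin (about 0.3 kg) is a greenish glass box 50 (x) x 56 (y) x 60 (z) mm; the upright knob stands on its middle, 20 (x) x 24 (y) mm, from 60 to 120 mm above the underside. Axes: z up, +x towards its steel hook, y along the hook's width.
- bin_hook (a point): Seat of the bin's hook, where the top rail's axis lies when it hangs: 41 mm in +x of the knob's middle, 89 mm above the underside. Same axes as the bin; hung, its +x is the station's +x. Hook: 40 mm wide steel strip open downwards, gap 18 mm: inner faces 12 mm in -x and 6 mm in +x of this point, top 6 mm above it; the far lip ends, flared outwards, 25 mm below. Some play in x; it hangs leaning back up to 0.1 rad.
- jaw_bar (a joint): How far the toothed bar with the jaw has come out of the clamp head towards the stop (the station's -y), m: 0 drawn back, 0.165 end. Teeth every 10 mm; about 3 N of friction keeps the unloaded bar in place while the trigger goes back. A full squeeze feeds about 20 mm. No lock: if the trigger is let go under load, the spring pad pushes the bar back.
- pad (a joint): How far the spring pad is pressed in towards the jaw plate behind it, m: 0 free, 0.024 right home. The spring gives 0.8 N per mm. A yellow rod shows in the gap between pad and jaw plate: 27 mm free, 3 mm right home.
- pad_face (a point): Middle of the front face of the spring pad (36 wide, 40 mm tall), which presses on the bin's side face, 28 mm from the bin's middle.
- trigger (a joint): Angle of the trigger, rad: 0 at rest (a spring returns it), 0.48 fully squeezed. Its top swings to the station's +y, towards the handle, while a pawl on its lower arm pushes the bar's teeth to -y by about 1.1 times as much as the crossbar moves, once it has caught a tooth.
- trigger_grip (a point): Centre of the trigger's orange crossbar: round, 16 mm thick, 32 mm long along the station's x, about 212 mm above the counter. At rest 45 mm in -y of the handle's middle, fully squeezed 19 mm. It swings on a pivot 55 mm below. Squeezing takes 2 to 4 N, plus about 3 N for the bar and the load of the spring pad.
- handle_grip (a point): Middle of the fixed black handle at the height of the trigger's crossbar: 24 (station x) x 14 (y) mm, upright, its top 21 mm above this point. Width over crossbar and handle: 60 mm at rest, 34 mm fully squeezed.
- shaker_a: steel shaker, 51 mm across, 85 mm tall; bystander, origin at the centre of its underside
- shaker_b: steel shaker, 51 mm across, 85 mm tall; bystander, origin at the centre of its underside
- shaker_c: steel shaker, 51 mm across, 85 mm tall; bystander, origin at the centre of its underside
- mug: white mug, 80 mm across, 90 mm tall, handle to one side; bystander, origin at the centre of its underside
- lid_stack: black stack of cup lids, 86 mm across, 60 mm tall; bystander, origin at the centre of its underside
- jam_jar: amber jar, 60 mm across, 80 mm tall, red cap; bystander, origin at the centre of its underside
There are look-alikes about, which are no part of the job. Leave any purple look-alike of the part that bears bin_knob alone.

How it is judged (in metres and radians):
On the way, in this order (a step that is already met when the one before it is completed fails the run):
1. the bin's hook sits over the top rail within the blue band (y of bin_hook in the frame of station between -0.07 and -0.034 m and x of bin_hook in the frame of station between 0.011 and 0.031 m and z of bin_hook in the frame of station between 0.128 and 0.14 m and angle between bin_hook's own z axis and vertical below 0.2 rad), for 0.2 s.
2. the bin, still hung, has been slid to the red band (within 9 mm of the stop), not by the clamp's pad (y of bin_hook in the frame of station between -0.112 and -0.093 m and x of bin_hook in the frame of station between 0.011 and 0.031 m and z of bin_hook in the frame of station between 0.128 and 0.14 m and angle between bin_hook's own z axis and vertical below 0.2 rad and contact force between pad and bin below 0.3 N), for 0.2 s.
At the end, for the whole second after the job is handed in: The bin hangs on the top rail at the red band, against the stop (within 5 mm), let go by the gripper; the pad presses on it with more than 2.5 N and its spring is pressed in by 5 to 17.5 mm; the gripper's fingers still hold the trigger squeezed (y of bin_hook in the frame of station between -0.11 and -0.097 m and x of bin_hook in the frame of station between 0.011 and 0.031 m and z of bin_hook in the frame of station between 0.128 and 0.14 m and angle between bin_hook's own z axis and vertical below 0.2 rad and value of joint pad between 0.005 and 0.0175 m and contact force between pad and bin above 2.5 N and contact force between the fingers and trigger above 2 N and value of joint trigger above 0.03 rad and contact force between the fingers and bin below 0.1 N and linear speed of bin below 0.02 m/s); the arm keeps its last pose, push and grip.
It fails at once if the spring pad is pressed right home (over 21 mm, or more than 24 N on the bin): the glass cracks (value of joint pad above 0.021 m or contact force between pad and bin above 24 N).
It fails at once if the bin is lifted off the rail at the red band (it must be slid there) (y of bin_hook in the frame of station between -0.13 and -0.08 m and x of bin_hook in the frame of station between 0.006 and 0.036 m and z of bin_hook in the frame of station between 0.146 and 0.175 m).
It fails at once if the robot pushes the jaw bar or pad itself (contact force between any of the fingers, the arm and jaw_bar above 2 N).
It fails at once if a bystander (shaker, mug, lids, jar) is moved over 20 mm or tipped (distance of any of shaker_a, shaker_b, shaker_c, mug, lid_stack, jam_jar from where it was at the start of the episode above 0.02 m or angle between any of shaker_a, shaker_b, shaker_c, mug, lid_stack, jam_jar's own z axis and vertical above 0.3 rad).
It also fails if it takes over 72 s, if anything falls off the work surface, if the arm or the gripper's body presses on something with over 40 N, if the wrist force passes 120 N, or if a joint passes its speed limit or range.

## Robot

A 6-joint arm with a two-finger parallel gripper is mounted at the origin on the work surface. World frame = base frame: x ahead of the robot, y to its left, z up, the work surface at z = 0. Lengths are in m, angles in degrees, forces in N, time in s.
With the tool pointing down it reaches from about 0.35 to 0.875 m from the base axis. Payload 4.2 kg.
Tool frame: the origin (TCP) lies at the very end of the fingers, on their centre line; the grasp point (between the pads) lies 19 mm behind it; z points along the fingers, x is the direction in which the jaws open and shut, and the axes are right-handed (so a half turn about z gives the same grasp; the last joint's range is limited). The gripper opens to 87 mm and grips with 3 to 60 N. Pads are 19 mm wide; open, the fingers measure 117 mm over their backs; the gripper's body (75 mm by 190 mm) begins 51 mm behind the grasp point.
Start: joints at [82.483, 22.042, 0.453, 0, -68.411, -14.817], TCP at [0.237, 0.578, 0.223] pointing down, gripper open.
Joint ranges: [-179.83, 179.83], [-69.29, 118.12], [-61.27, 80.66], [-181.25, 117.63], [-171.15, -9.14], [-177.46, 177.46]. Speed limits (degrees/s): [159.86, 159.86, 180, 180, 180, 180].

## Interface

Orientations are given as a 3x3 rotation matrix whose columns are the frame's x, y, z axes.
In Python, from station import r gives the robot as it stands.
- The arm moves only by the tool move_arm, never from a script. Its argument "series" is a list that holds one entry, the list of rows, each a list of 7 numbers: the shift along the tool's x, y, z in cm, then the turn, a rotation vector about the tool's x, y, z in degrees, then the opening, from -1 (shut) to 1 (fully open). In form: [[[dx, dy, dz, wx, wy, wz, fingers], ...]]. A call has 1 to 12 rows; each row shifts and turns the commanded pose from where the row before left it, along the tool's axes as they then stand; what a row does not reach is not made up. A row lasts 1/8 s, in which the tool goes at most 62.5 mm and 10.7 degrees, less where a joint would pass 70% of its speed; a pose out of reach is approached as far as the arm can. A call is refused whole if a number of a shift passes 6.25 or a number of a turn 10.7, either way. A call with a gripper value outside its range is refused whole. The fingers move at their own pace and stop on an object; the grip force is fixed at half the most. Time passes only in rows, so rows that do not move let the fingers close. It gives the time, the measured TCP pose, the force and the opening at its end, in the units of the state.
- r.sense(): the state, without advancing time (a new reading comes with each control period).
- r.capture(name): name is "side" or "top" or "wrist"; returns a dict with "color" (384x512x3 uint8, blue, green, red), "fx", "fy", "cx", "cy" (pixels), "rvec" (rotation vector, rad) and "tvec" (3), from world to camera coordinates, as OpenCV has them; the wrist camera has in their place "tool_from_camera" (4x4, takes a point from camera to tool coordinates, whose origin is the TCP and whose axes are the tool frame's). Camera axes: x right, y down, z forward; pixel columns grow to the right and rows downward; lengths in m; the calibration is good to about 2 mm. A picture is of the moment at which its call begins: read the wrist's pose just before it. There is no depth.
- r.finish_job(): hands the job in, once; it reports no verdict.
The state is a dict: "time_s": time; "joints": joint angles; "joint_velocities": joint speeds; "effort": joint torques, N m; "tcp_pos": TCP position; "ee_rot": TCP orientation; "wrist_force": force on the tool from outside, world axes, zero at the start; "moment": the same for the moment, N m; "gripper_width": opening from 0.0 (shut) to 1.0 (fully open).
Only numpy, scipy, OpenCV 4.12 (cv2) and the standard library are available. Lean on these libraries where they do the work, as an engineer would, in place of code of your own. Each camera call takes 0.05 s, during which the arm holds its last target.

## Working session

There is one attempt and no reset: what is moved stays moved. The work goes in short steps, Python scripts to look and compute and a tool call to move; the robot and the scene stay as the last step left them, time stands still between calls to the robot, and variables do not carry over. Pictures are saved under pics/ and viewed, and the job is handed in when it is done.

Besides the shell and the picture viewer there is one more tool, called after "Call:" by a JSON object that holds its "api" and its "payload", one argument or row to a line. move_arm: Moves the arm, as the interface text tells. Its arguments: {"type":"object","properties":{"series":{"type":"array","items":{"type":"array","items":{"type":"array","items":{"type":"number"}}}}},"required":["series"]}

```bash
mkdir -p pics; ls; python3 - <<'E'
from station import r
import cv2
s=r.sense(); print(s)
for n in ["side","top","wrist"]:
    c=r.capture(n); cv2.imwrite(f"pics/{n}0.png",c["color"])
    print(n,{k:v for k,v in c.items() if k!="color"})
E
```

```text
pics
{'time_s': 0.0, 'joints': array([ 8.24805971e+01,  2.20931585e+01,  3.78259986e-01, -3.08344031e-02,
       -6.84123491e+01, -1.48156602e+01]), 'joint_velocities': array([ 0.06355524, -0.00611876, -0.0305638 , -0.06285467, -0.00248146,
       -0.03117655]), 'effort': array([ 1.26794839e-04, -3.90664816e+01,  1.87416208e+01,  4.21986222e+00,
        1.11051303e-02, -1.90663727e-04]), 'tcp_pos': array([0.23726486, 0.57753927, 0.22141921]), 'ee_rot': array([[-3.80205045e-01, -9.24901889e-01, -7.86732753e-04],
       [-9.24899426e-01,  3.80205849e-01, -2.13625474e-03],
       [ 2.27494644e-03, -8.45661583e-05, -9.99997409e-01]]), 'wrist_force': array([-0.63146835,  0.15229176, -0.16800993]), 'moment': array([ 0.00856777, -0.01593009,  0.01595808]), 'gripper_width': 0.9985789112209291}
side {'fx': 392.0850654143892, 'fy': 392.0850654143892, 'cx': 252.83814962336675, 'cy': 187.96084858828115, 'rvec': array([ 2.11721538, -0.43502684,  0.24921014]), 'tvec': array([-0.43140935,  0.23160642,  1.01988287])}
top {'fx': 390.4530627015072, 'fy': 390.4530627015072, 'cx': 257.44232248981297, 'cy': 190.73435621864226, 'rvec': array([ 2.1153249 , -2.17673562,  0.18296374]), 'tvec': array([0.02226388, 0.50721881, 1.06534165])}
wrist {'fx': 339.23913980146847, 'fy': 339.23913980146847, 'cx': 253.42391546988432, 'cy': 187.19597877778855, 'tool_from_camera': array([[ 9.99999913e-01,  1.05182805e-04,  4.04527540e-04,
         7.73715727e-04],
       [-2.16981002e-04,  9.57831090e-01,  2.87331788e-01,
        -7.91365878e-02],
       [-3.57246691e-04, -2.87331851e-01,  9.57831029e-01,
        -1.62058056e-01],
       [ 0.00000000e+00,  0.00000000e+00,  0.00000000e+00,
         1.00000000e+00]])}
```

View pics/side0.png

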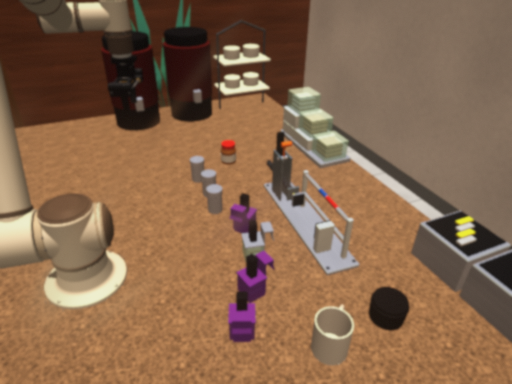

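View pics/top0.png

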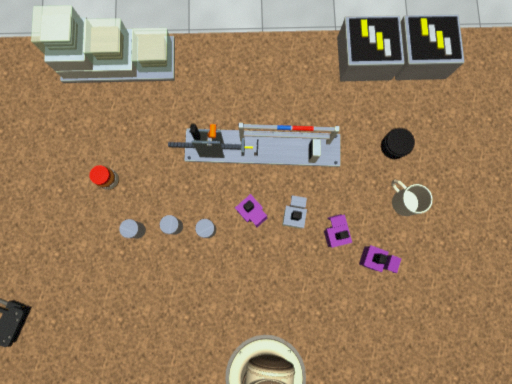

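View pics/wrist0.png

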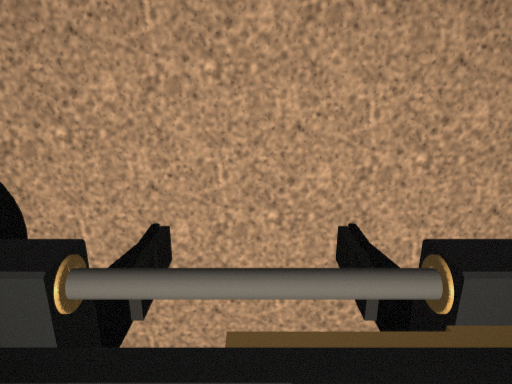

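```bash
cat > h.py <<'E'
import numpy as np, cv2
from station import r
def cam(n,s=None):
    if n=="wrist": s=r.sense()
    c=r.capture(n)
    K=np.array([[c["fx"],0,c["cx"]],[0,c["fy"],c["cy"]],[0,0,1]])
    if n=="wrist":
        T=np.eye(4);T[:3,:3]=s["ee_rot"];T[:3,3]=s["tcp_pos"]
        W=T@c["tool_from_camera"]; R=W[:3,:3].T; t=-R@W[:3,3]
    else:
        R=cv2.Rodrigues(c["rvec"])[0]; t=c["tvec"]
    return dict(img=c["color"],K=K,R=R,t=t,o=-R.T@t)
def ray(c,u,v):
    d=c["R"].T@np.linalg.inv(c["K"])@np.array([u,v,1.]); return c["o"],d/np.linalg.norm(d)
def onz(c,u,v,z):
    o,d=ray(c,u,v); return o+d*(z-o[2])/d[2]
def proj(c,p):
    q=c["K"]@(c["R"]@np.asarray(p,float)+c["t"]); return q[:2]/q[2]
def tri(c1,p1,c2,p2):
    o1,d1=ray(c1,*p1);o2,d2=ray(c2,*p2)
    s,t=np.linalg.lstsq(np.c_[d1,-d2],o2-o1,rcond=None)[0]
    a,b=o1+s*d1,o2+t*d2; return (a+b)/2,np.linalg.norm(a-b)
def crop(c,x0,y0,x1,y1,f,name):
    cv2.imwrite("pics/"+name,cv2.resize(c["img"][y0:y1,x0:x1],None,fx=f,fy=f,interpolation=cv2.INTER_CUBIC))
E
python3 - <<'E'
from h import *
t=cam("top"); s=cam("side")
crop(t,170,110,370,260,4,"t1.png"); crop(s,180,120,380,270,4,"s1.png")
print(t["o"],s["o"])
def m(c,lo,hi,box):
    x0,y0,x1,y1=box; h=cv2.cvtColor(c["img"],cv2.COLOR_BGR2HSV)[y0:y1,x0:x1]
    k=cv2.inRange(h,lo,hi); n,l,st,ce=cv2.connectedComponentsWithStats(k)
    return [(st[i,4],ce[i]+[x0,y0],st[i,:4]+[x0,y0,0,0]) for i in range(1,n) if st[i,4]>5]
for nm,c,b in(("top",t,(180,110,350,175)),("side",s,(260,130,360,270))):
    print(nm,"blue",m(c,(105,120,60),(125,255,255),b))
    print(nm,"red",m(c,(0,150,80),(8,255,255),b),m(c,(172,150,80),(180,255,255),b))
    print(nm,"orange",m(c,(9,150,120),(16,255,255),b))
    print(nm,"yellow",m(c,(22,120,120),(32,255,255),b))
E
```

```text
[0.33575501 0.02531816 1.13108223] [ 0.09829694 -0.83477737  0.75723251]
top blue [(np.int32(56), array([283.42857143, 127.35714286]), array([277, 125,  14,   5]))]
top red [(np.int32(105), array([302.0952381, 127.8952381]), array([292, 125,  21,   6]))] []
top orange [(np.int32(64), array([212.046875, 130.3125  ]), array([208, 123,   9,  15]))]
top yellow [(np.int32(15), array([249.06666667, 146.93333333]), array([245, 146,   8,   3]))]
side blue [(np.int32(16), array([322.3125, 192.1875]), array([320, 190,   6,   6]))]
side red [(np.int32(75), array([331.16, 201.68]), array([325, 196,  13,  13]))] []
side orange [(np.int32(76), array([286.15789474, 144.11842105]), array([281, 140,  12,  12]))]
side yellow []
```

View pics/t1.png

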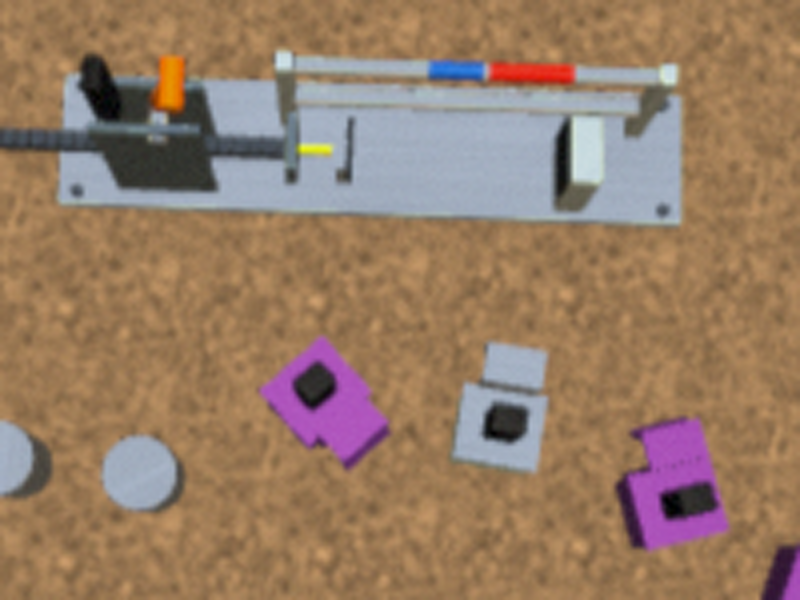

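View pics/s1.png

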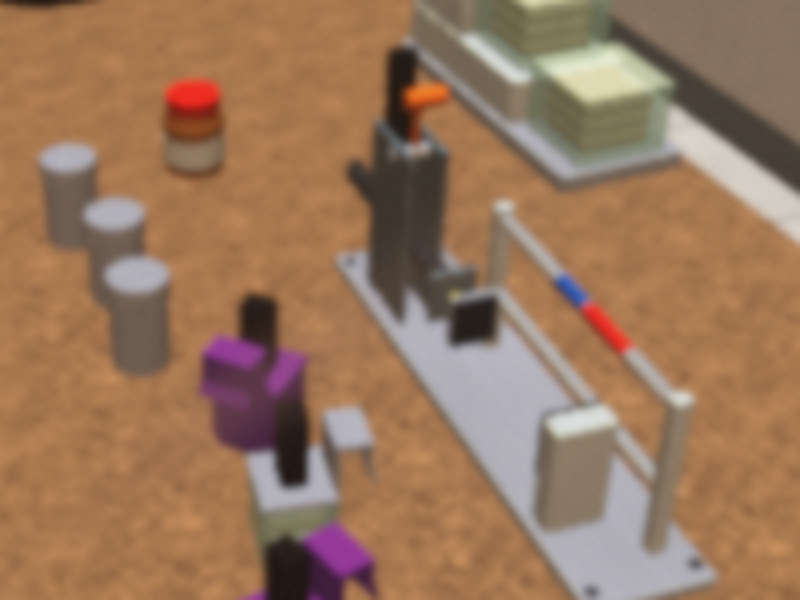

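```bash
python3 - <<'E'
from h import *
t=cam("top"); s=cam("side")
f=lambda p,z:onz(t,p[0]/4+170-.375,p[1]/4+110-.375,z)
C=[f(p,.012) for p in((66,76),(683,95),(681,224),(58,203))]
print("base",np.round(C,4),"c",np.mean(C,0), [np.linalg.norm(C[i]-C[i-1]) for i in range(4)])
d=(C[0]+C[3]-C[1]-C[2])/2; print("yaw of +y", np.degrees(np.arctan2(-d[0],d[1])))
B=[f(p,.06) for p in((465,383),(548,397),(538,472),(453,460))]
print("bin",np.round(B,4),np.mean(B,0),[np.linalg.norm(B[i]-B[i-1]) for i in range(4)])
d=(B[0]+B[3]-B[1]-B[2])/2; print("yaw", np.degrees(np.arctan2(-d[0],d[1])))
H=[f(p,.097) for p in((487,343),(548,352),(541,392),(480,383))]
print("hook",np.mean(H,0),[np.linalg.norm(H[i]-H[i-1]) for i in range(4)])
print("blue",onz(t,283.43,127.36,.138),tri(t,(283.43,127.36),s,(322.3,192.2)))
print("red",onz(t,302.1,127.9,.138),tri(t,(302.1,127.9),s,(331.16,201.7)))
print("orange",onz(t,212.05,130.3,.218),tri(t,(212.05,130.3),s,(286.16,144.1)))
print("post tops",f((284,60),.144),f((669,73),.144))
print("pad", f((350,150),.075), f((335,150),.075))
E
```

```text
base [[ 0.7045  0.2135  0.012 ]
 [ 0.678  -0.2447  0.012 ]
 [ 0.58   -0.2371  0.012 ]
 [ 0.608   0.2195  0.012 ]] c [ 0.6426424 -0.0121926  0.012    ] [np.float64(0.09671433632712827), np.float64(0.4590262729041827), np.float64(0.0983611339582311), np.float64(0.45744193706230624)]
yaw of +y -3.4134620535521094
bin [[ 0.4613 -0.0693  0.06  ]
 [ 0.45   -0.1262  0.06  ]
 [ 0.3986 -0.1168  0.06  ]
 [ 0.4085 -0.0589  0.06  ]] [ 0.42960282 -0.09277726  0.06      ] [np.float64(0.05386167294685025), np.float64(0.058041957218267444), np.float64(0.05224480657598992), np.float64(0.05876408323884363)]
yaw -10.462658486658594
hook [ 0.46651376 -0.09918541  0.097     ] [np.float64(0.027436784758669005), np.float64(0.04124015743469093), np.float64(0.027431245927027514), np.float64(0.0410726374900458)]
blue [ 0.65987898 -0.06439403  0.138     ] (array([ 0.65930428, -0.06403506,  0.13531243]), np.float64(0.002979757143279095))
red [ 0.65712258 -0.11375865  0.138     ] (array([ 0.65676758, -0.11359673,  0.13505812]), np.float64(0.002692463389556902))
orange [0.63082831 0.11621772 0.218     ] (array([0.63285614, 0.11754834, 0.20834035]), np.float64(0.0022293691561614073))
post tops [0.66828423 0.0484223  0.144     ] [ 0.65288711 -0.20457315  0.144     ]
pad [0.62512477 0.00556488 0.075     ] [0.62540039 0.01601412 0.075     ]
```

Call:
{"api": "move_arm", "payload": {
  "series": [
    [[0, 0, 0, 0, 0, -5.9, 1], [0, 0, 0, 0, 0, -5.9, 1], [5.2, -2.6, -0.2, 0, 0, 0, 1], [5.2, -2.6, -0.2, 0, 0, 0, 1], [5.2, -2.6, -0.2, 0, 0, 0, 1], [5.2, -2.6, -0.2, 0, 0, 0, 1], [5.2, -2.6, -0.2, 0, 0, 0, 1], [5.2, -2.6, -0.2, 0, 0, 0, 1], [5.2, -2.6, -0.2, 0, 0, 0, 1], [5.2, -2.6, -0.2, 0, 0, 0, 1], [5.2, -2.6, -0.2, 0, 0, 0, 1], [5.2, -2.6, -0.2, 0, 0, 0, 1]]
  ]
}}

```text
time_s: 1.85
tcp_pos: [0.3982, 0.0176, 0.2432]
ee_rot: [[-0.182, -0.983, 0.002], [-0.983, 0.182, 0.001], [-0.001, -0.001, -1.0]]
wrist_force: [0.4, 1.3, -0.2]
gripper_width: 1.001
```

Call:
{"api": "move_arm", "payload": {
  "series": [
    [[5.2, -2.6, 0, 0, 0, 0, 1], [5.0, -2.5, 0, 0, 0, 0, 1], [0, 0, 0, 0, 0, 0, 1], [0, 0, 0, 0, 0, 0, 1]]
  ]
}}

```text
time_s: 2.35
tcp_pos: [0.4293, -0.0904, 0.2424]
ee_rot: [[-0.184, -0.983, -0.0], [-0.983, 0.184, 0.0], [-0.0, 0.0, -1.0]]
wrist_force: [-0.0, 1.3, 1.0]
gripper_width: 0.998
```

```bash
python3 - <<'E'
from h import *
s=r.sense(); print(s["tcp_pos"],s["ee_rot"][:,0],s["time_s"],s["joints"])
w=cam("wrist"); cv2.imwrite("pics/w1.png",w["img"])
for n,p in(("knob",(.4296,-.0928,.12)),("hook",(.4665,-.0992,.097))): print(n,proj(w,p))
E
```

```text
[ 0.42926301 -0.09039017  0.24244431] [-1.83772048e-01 -9.82968873e-01 -1.70518557e-04] 2.35 [ 9.46090669e+00  2.56865245e+00 -2.20907459e+01 -1.63253914e-02
 -6.53527616e+01  6.99563558e+01]
knob [255.07141631 179.2638749 ]
hook [254.47412932 132.49358624]
```

View pics/w1.png

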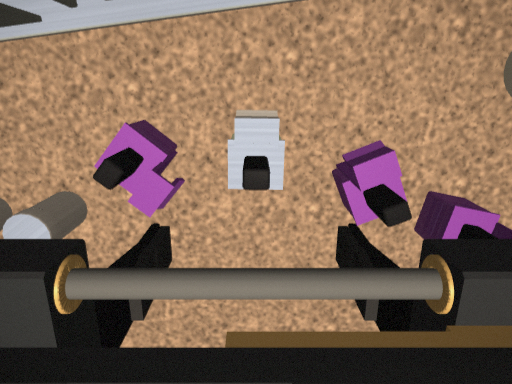

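Call:
{"api": "move_arm", "payload": {
  "series": [
    [[0.1, 0, 5, 0, 0, 0, 0.4], [0.1, 0, 5, 0, 0, 0, 0.4], [0, 0, 4, 0, 0, 0, 0.4], [0, 0, 2.1, 0, 0, 0, 0.4], [0, 0, 0, 0, 0, 0, 0.4], [0, 0, 0, 0, 0, 0, -1], [0, 0, 0, 0, 0, 0, -1], [0, 0, 0, 0, 0, 0, -1], [0, 0, 0, 0, 0, 0, -1]]
  ]
}}

```text
time_s: 3.52
tcp_pos: [0.4294, -0.0923, 0.082]
ee_rot: [[-0.183, -0.983, 0.001], [-0.983, 0.183, 0.0], [-0.0, -0.001, -1.0]]
wrist_force: [-0.2, -0.2, -0.5]
gripper_width: 0.329
```

```bash
python3 - <<'E'
from h import *
s=r.sense(); print(s["tcp_pos"],s["ee_rot"],s["gripper_width"],s["wrist_force"])
w=cam("wrist"); cv2.imwrite("pics/w2.png",w["img"])
E
```

```text
[ 0.42935216 -0.09225039  0.08199513] [[-1.82941513e-01 -9.83123267e-01  1.02170962e-03]
 [-9.83123738e-01  1.82941766e-01  1.58703138e-04]
 [-3.42938109e-04 -9.75433587e-04 -9.99999465e-01]] 0.3288226685445582 [-0.16252665 -0.18379918 -0.52497055]
```

View pics/w2.png

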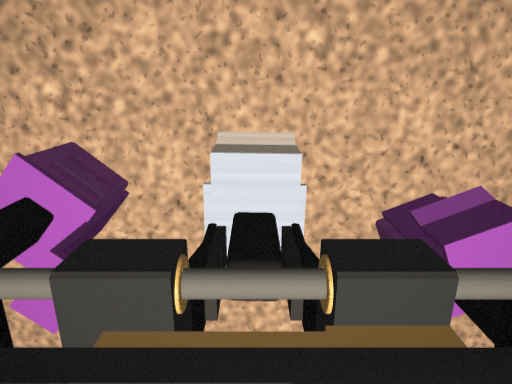

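Call:
{"api": "move_arm", "payload": {
  "series": [
    [[0, 0, 0, 0, 0, 0, -1], [0, 0, 0, 0, 0, 0, -1], [0, 0, -2, 0, 0, 0, -1], [0, 0, -4, 0, 0, 0, -1], [0, 0, -4, 0, 0, 0, -1], [0, 0, -3, 0, 0, -3.5, -1], [0, 0, 0, 0, 0, -3.5, -1], [0, 0, 0, 0, 0, 0, -1]]
  ]
}}

```text
time_s: 4.58
tcp_pos: [0.4283, -0.0921, 0.2108]
ee_rot: [[-0.063, -0.998, -0.002], [-0.998, 0.063, 0.001], [-0.001, 0.002, -1.0]]
wrist_force: [-0.2, -0.1, -3.4]
gripper_width: 0.273
```

```bash
python3 - <<'E'
from h import *
s=r.sense(); print(s["tcp_pos"],s["ee_rot"],s["gripper_width"],s["wrist_force"])
w=cam("wrist"); cv2.imwrite("pics/w3.png",w["img"])
print(s["ee_rot"].T@(np.array([.56,-.0625,.212])-s["tcp_pos"])*100)
E
```

```text
[ 0.4282536  -0.09212114  0.21079828] [[-6.28564305e-02 -9.98021041e-01 -1.75241226e-03]
 [-9.98022451e-01  6.28554353e-02  6.17384900e-04]
 [-5.06014485e-04  1.78775339e-03 -9.99998274e-01]] 0.27310082537740155 [-0.24815117 -0.12743749 -3.39306571]
[ -3.78442747 -12.9621678   -0.14143081]
```

View pics/w3.png

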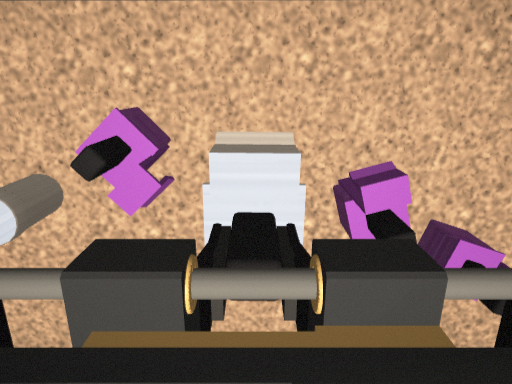

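Call:
{"api": "move_arm", "payload": {
  "series": [
    [[-0.8, -3.8, 0, 0, 0, 0, -1], [-0.8, -3.8, 0, 0, 0, 0, -1], [-0.8, -3.8, 0, 0, 0, 0, -1], [-0.8, -3.8, 0, 0, 0, 0, -1], [-0.9, -4.0, 0, 0, 0, 0, -1], [0, 0, 0, 0, 0, 0, -1], [0, 0, 0, 0, 0, 0, -1]]
  ]
}}

```text
time_s: 5.5
tcp_pos: [0.6222, -0.0632, 0.21]
ee_rot: [[-0.062, -0.998, -0.003], [-0.998, 0.062, -0.0], [0.0, 0.003, -1.0]]
wrist_force: [-1.0, 0.2, -3.1]
gripper_width: 0.271
```

```bash
python3 - <<'E'
from h import *
s=r.sense(); print(s["tcp_pos"],s["ee_rot"],s["gripper_width"],s["wrist_force"])
w=cam("wrist"); cv2.imwrite("pics/w4.png",w["img"])
t=cam("top"); crop(t,200,90,350,190,5,"t4.png")
def m(c,lo,hi):
    h=cv2.cvtColor(c["img"],cv2.COLOR_BGR2HSV)
    k=cv2.inRange(h,lo,hi); n,l,st,ce=cv2.connectedComponentsWithStats(k)
    return [(st[i,4],ce[i],st[i,:4]) for i in range(1,n) if st[i,4]>30]
print(m(w,(105,120,60),(125,255,255)),m(w,(0,150,80),(8,255,255)))
E
```

```text
[ 0.6222208  -0.06321391  0.20999169] [[-6.23550226e-02 -9.98048669e-01 -3.27185552e-03]
 [-9.98053995e-01  6.23555747e-02 -6.69278851e-05]
 [ 2.70815718e-04  3.26131518e-03 -9.99994645e-01]] 0.27054573323084014 [-0.99614201  0.17278067 -3.10266954]
[] [(np.int32(1193), array([331.15590947, 145.50041911]), array([293, 137,  74,  18], dtype=int32))]
```

View pics/w4.png

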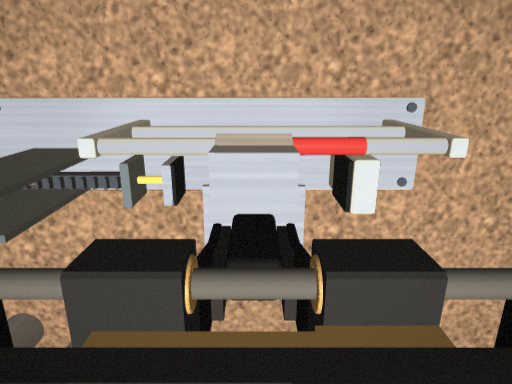

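View pics/t4.png

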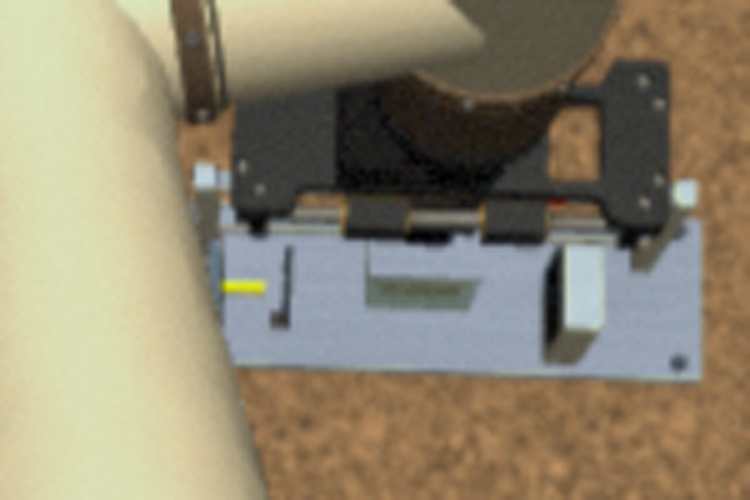

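```bash
python3 - <<'E'
from h import *
w=cam("wrist");s=r.sense()
R=s["ee_rot"];p=s["tcp_pos"]
tool=lambda q:R.T@(q-p)*1000
im=w["img"].astype(int)
for u in(120,190,330,420): print(u, im[130:162,u].sum(1))
for u,v in((120,147),(190,147),(330,146),(430,147)): 
    q=onz(w,u,v,.134); print(q,tool(q))
# hook seat expected
h=p+R@np.array([0,-.041,.0])-np.array([0,0,0]); print("hook",h)
# hook visible: front top edge of lip
for v in (134,142,152): print(v,[tool(onz(w,255,v,z))[:2] for z in(.13+.095,.13+.099)])
E
```

```text
120 [337 318 312 312 313 308 309 336 438 542 591 596 596 600 613 604 612 612
 601 614 605 600 585 537 538 616 619 620 613 605 597 600]
190 [597 610 606 623 612 602 604 550 450 553 593 600 598 605 622 613 614 618
 621 610 608 596 580 548 525 595 618 628 617 609 610 616]
330 [606 616 612 612 624 608 555 360 296 341 361 370 380 388 393 412 417 407
 399 388 380 382 365 337 318 314 367 364 340 284 284 283]
420 [313 309 279 278 277 274 281 326 459 547 580 587 599 604 604 604 600 599
 606 602 601 580 570 512 387 354 392 417 444 439 448 455]
[0.66481658 0.02820352 0.134     ] [-94.00929428 -36.72285517  77.66733524]
[ 0.66173654 -0.02146483  0.134     ] [-44.24554246 -36.72649199  77.66678384]
[ 0.65629319 -0.12081929  0.134     ] [ 55.25529321 -37.45022548  77.66546006]
[ 0.65117324 -0.19180703  0.134     ] [126.42387537 -36.73896479  77.66489275]
hook [ 0.66328399 -0.0658925   0.21166497]
134 [array([  1.50239787, -58.47753851]), array([  1.48245515, -59.02826937])]
142 [array([  1.50754449, -54.97775536]), array([  1.48746287, -55.62294528])]
152 [array([  1.51407751, -50.53520296]), array([  1.49381956, -51.30029727])]
```

```bash
python3 - <<'E'
import cv2
i=cv2.imread("pics/w4.png")[120:220,180:340]
cv2.imwrite("pics/w4c.png",cv2.resize(i,None,fx=5,fy=5,interpolation=cv2.INTER_CUBIC))
E
```

```text
(no output)
```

View pics/w4c.png

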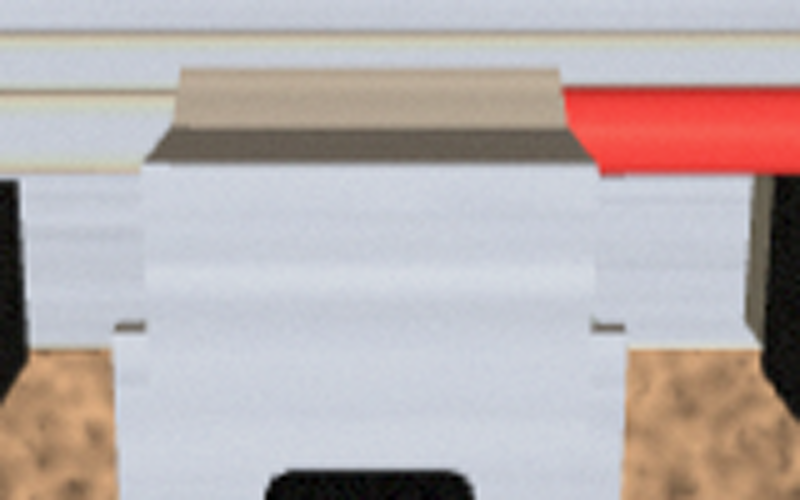

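Call:
{"api": "move_arm", "payload": {
  "series": [
    [[0, 0.1, 2.2, 0, 0, 0, -1], [0, 0, 2.2, 0, 0, 0, -1], [0, 0, 1.0, 0, 0, 0, -1], [0, 0, 1.0, 0, 0, 0, -1], [0, 0, 0, 0, 0, 0, -1]]
  ]
}}

```text
time_s: 6.28
tcp_pos: [0.622, -0.0631, 0.1473]
ee_rot: [[-0.062, -0.998, -0.001], [-0.998, 0.062, -0.0], [0.0, 0.001, -1.0]]
wrist_force: [0.1, -0.4, -2.6]
gripper_width: 0.272
```

```bash
python3 - <<'E'
from h import *
s=cam("side"); crop(s,250,130,370,220,6,"s5.png")
w=cam("wrist"); cv2.imwrite("pics/w5.png",w["img"])
E
```

```text
(no output)
```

View pics/s5.png

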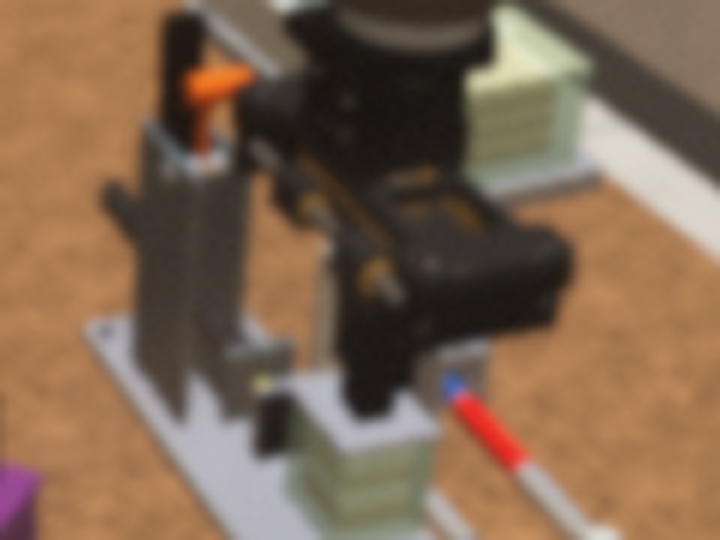

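View pics/w5.png

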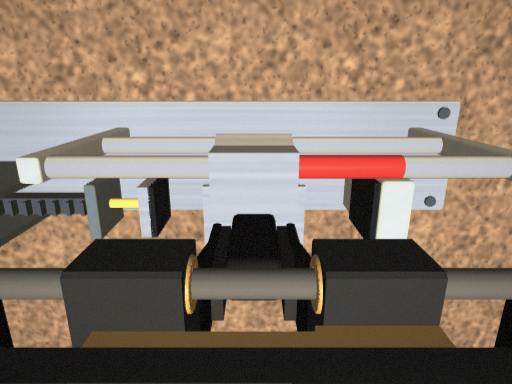

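Call:
{"api": "move_arm", "payload": {
  "series": [
    [[0, 0, 0.6, 0, 0, 0, -1], [0, 0, 0.6, 0, 0, 0, -1], [0, 0, 0.4, 0, 0, 0, -1], [0, 0, 0.2, 0, 0, 0, -1], [0, 0, 0, 0, 0, 0, -1]]
  ]
}}

```text
time_s: 7.0
tcp_pos: [0.6222, -0.0631, 0.1293]
ee_rot: [[-0.062, -0.998, -0.0], [-0.998, 0.062, -0.0], [0.0, 0.0, -1.0]]
wrist_force: [0.1, -0.5, -2.9]
gripper_width: 0.271
```

Call:
{"api": "move_arm", "payload": {
  "series": [
    [[0, 0, 0.1, 0, 0, 0, -1], [0, 0, 0.1, 0, 0, 0, -1], [0, 0, 0.0, 0, 0, 0, -1]]
  ]
}}

```text
time_s: 7.38
tcp_pos: [0.6224, -0.0631, 0.1278]
ee_rot: [[-0.062, -0.998, 0.0], [-0.998, 0.062, -0.0], [-0.0, -0.0, -1.0]]
wrist_force: [-0.1, 0.5, -0.9]
gripper_width: 0.272
```

Call:
{"api": "move_arm", "payload": {
  "series": [
    [[0.5, 0, 0, 0, 0, 0, -1], [0.7, 0, 0, 0, 0, 0, -1], [0.8, 0, 0, 0, 0, 0, -1], [0.8, 0, 0, 0, 0, 0, -1], [0.8, 0, 0, 0, 0, 0, -1], [0.8, 0, 0, 0, 0, 0, -1], [0.5, 0, 0, 0, 0, 0, -1], [0, 0, 0, 0, 0, 0, -1]]
  ]
}}

```text
time_s: 8.38
tcp_pos: [0.6194, -0.1129, 0.1278]
ee_rot: [[-0.062, -0.998, 0.0], [-0.998, 0.062, -0.001], [0.001, -0.0, -1.0]]
wrist_force: [0.6, -2.4, -0.8]
gripper_width: 0.273
```

```bash
python3 - <<'E'
from h import *
w=cam("wrist"); cv2.imwrite("pics/w6.png",w["img"])
E
```

```text
(no output)
```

View pics/w6.png

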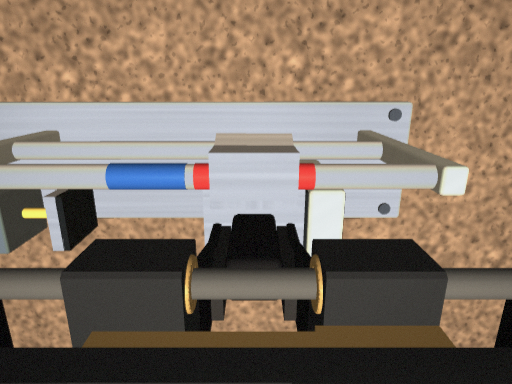

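Call:
{"api": "move_arm", "payload": {
  "series": [
    [[0.2, 0, 0, 0, 0, 0, -1], [0, 0, 0, 0, 0, 0, -1]]
  ]
}}

```text
time_s: 8.68
tcp_pos: [0.6194, -0.1132, 0.1277]
ee_rot: [[-0.061, -0.998, 0.001], [-0.998, 0.061, 0.001], [-0.001, -0.001, -1.0]]
wrist_force: [-0.1, 3.7, 1.0]
gripper_width: 0.277
```

Call:
{"api": "move_arm", "payload": {
  "series": [
    [[0.2, 0, 0, 0, 0, 0, -1], [0, 0, 0, 0, 0, 0, -1]]
  ]
}}

```text
time_s: 8.93
tcp_pos: [0.6194, -0.1134, 0.1279]
ee_rot: [[-0.061, -0.998, 0.001], [-0.998, 0.061, 0.003], [-0.003, -0.001, -1.0]]
wrist_force: [-0.5, 8.9, 2.5]
gripper_width: 0.278
```

Call:
{"api": "move_arm", "payload": {
  "series": [
    [[-0.3, 0, 0, 0, 0, 0, -1], [0, 0, 0, 0, 0, 0, -0.3], [0, 0, 0, 0, 0, 0, 0.2], [0, 0, 0, 0, 0, 0, 0.2], [0, 0, 0, 0, 0, 0, 0.2]]
  ]
}}

```text
time_s: 9.55
tcp_pos: [0.6191, -0.1132, 0.1275]
ee_rot: [[-0.062, -0.998, -0.0], [-0.998, 0.062, -0.0], [0.0, 0.0, -1.0]]
wrist_force: [0.5, 0.4, 0.1]
gripper_width: 0.566
```

```bash
python3 - <<'E'
from h import *
print(r.sense()["gripper_width"])
w=cam("wrist"); cv2.imwrite("pics/w7.png",w["img"])
E
```

```text
0.5658307522381264
```

View pics/w7.png

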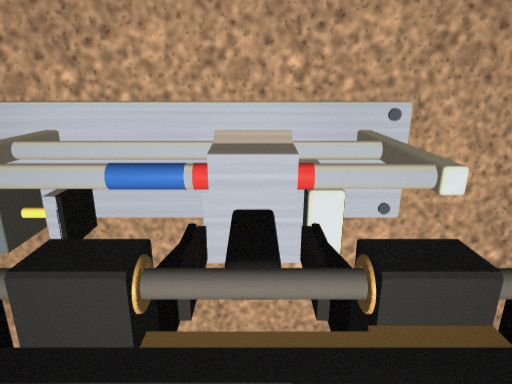

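Call:
{"api": "move_arm", "payload": {
  "series": [
    [[0, 0, -2, 0, 0, 0, 0.2], [0, 0, -5, 0, 0, 0, 0.2], [0, 0, -5, 0, 0, 0, 0.4], [0, 0, -5, 0, 0, 0, 1], [-5, 0.1, 0, 0, 0, 0, 1], [-5, 0.1, 0, 0, 0, 0, 1], [-5, 0.1, 0, 0, 0, 0, 1], [-5, 0, 0, 0, 0, 0, 1], [-5, 0, 0, 0, 0, 0, 1], [0, 0, 0, 0, 0, 0, 1], [0, 0, 0, 0, 0, 0, 1]]
  ]
}}

```text
time_s: 10.98
tcp_pos: [0.6315, 0.1366, 0.2974]
ee_rot: [[-0.061, -0.998, -0.0], [-0.998, 0.061, -0.0], [0.0, 0.0, -1.0]]
wrist_force: [0.5, 0.1, 0.0]
gripper_width: 1.001
```

```bash
python3 - <<'E'
from h import *
w=cam("wrist"); cv2.imwrite("pics/w8.png",w["img"])
s=cam("side"); crop(s,250,110,370,270,5,"s8.png")
E
```

```text
(no output)
```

View pics/w8.png

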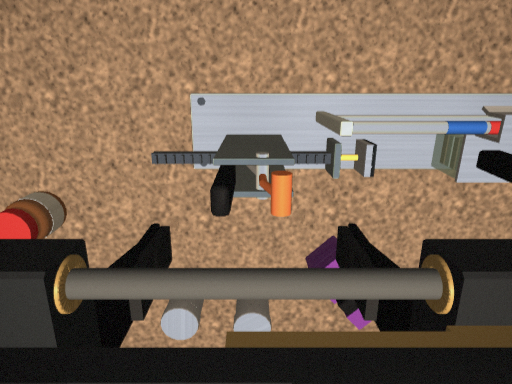

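View pics/s8.png

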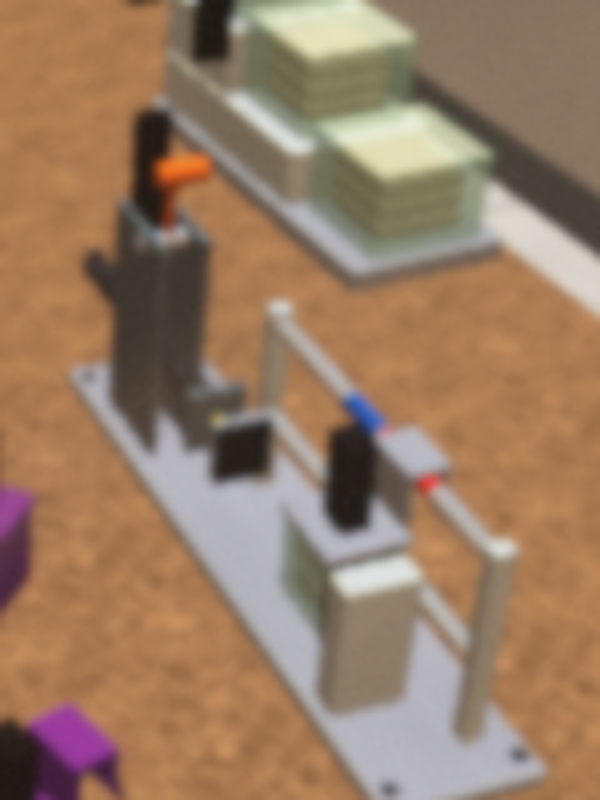

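```bash
python3 - <<'E'
from h import *
w=cam("wrist");s=r.sense();R=s["ee_rot"];p=s["tcp_pos"]
tool=lambda q:np.round(R.T@(q-p)*1000,1)
h=cv2.cvtColor(w["img"],cv2.COLOR_BGR2HSV);k=cv2.inRange(h,(6,150,100),(18,255,255));k[:,:255]=0
n,l,st,ce=cv2.connectedComponentsWithStats(k);i=1+np.argmax(st[1:,4]);print(st[i],ce[i])
x,y,ww,hh,_=st[i]
for u in(272,292):print("cross edge",tool(onz(w,u,200,.212)))
for v in(172,216):print("cross end",tool(onz(w,282,v,.215)))
for u in(211,230):print("handle",tool(onz(w,u,205,.233)))
for v in(194,215):print("handle",tool(onz(w,220,v,.233)))
# pad and bin
for u,v,z in((376,160,.09),(355,158,.075),(340,158,.075),(435,150,.105),(458,182,.105)):print("pad/bin",u,tool(onz(w,u,v,z)))
crop(w,190,100,512,240,2.4,"w8c.png")
E
```

```text
[ 258  171   33   46 1049] [277.65109628 191.82554814]
cross edge [15.1  5.8 85.8]
cross edge [30.5  5.8 85.8]
cross end [ 22.  -17.2  82.8]
cross end [22.8 17.9 82.8]
handle [-29.3   2.4  64.8]
handle [-15.9   2.4  64.8]
handle [-22.7  -5.8  64.8]
handle [-23.2  10.   64.8]
pad/bin 376 [137.    0.5 207.8]
pad/bin 355 [118.1   1.4 222.8]
pad/bin 340 [100.7   1.4 222.8]
pad/bin 435 [192.7 -13.5 192.8]
pad/bin 458 [223.2  21.7 192.8]
```

View pics/w8c.png

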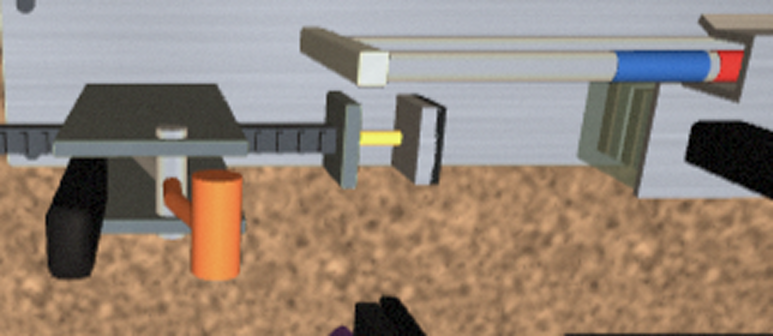

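Call:
{"api": "move_arm", "payload": {
  "series": [
    [[0, 0.1, 4, 0, 0, 0, 1], [0, 0, 4, 0, 0, 0, 1], [0, 0, 2.2, 0, 0, 0, 1], [0, 0, 0, 0, 0, 0, 1], [-1, 0, 0, 0, 0, 0, 1], [-0.8, 0, 0, 0, 0, 0, 1], [0, 0, 0, 0, 0, 0, 1]]
  ]
}}

```text
time_s: 12.0
tcp_pos: [0.6327, 0.1543, 0.198]
ee_rot: [[-0.061, -0.998, 0.003], [-0.998, 0.061, -0.002], [0.001, -0.003, -1.0]]
wrist_force: [0.3, -4.4, 3.6]
gripper_width: 1.002
```

Call:
{"api": "move_arm", "payload": {
  "series": [
    [[-0.8, 0, 0, 0, 0, 0, 1], [-0.8, 0, 0, 0, 0, 0, 1], [-0.6, 0, 0, 0, 0, 0, 1], [0, 0, 0, 0, 0, 0, 1], [0, 0, 0, 0, 0, 0, 1]]
  ]
}}

```text
time_s: 12.62
tcp_pos: [0.6335, 0.1763, 0.1965]
ee_rot: [[-0.062, -0.998, 0.001], [-0.998, 0.062, -0.0], [0.0, -0.001, -1.0]]
wrist_force: [0.5, -4.7, 4.3]
gripper_width: 1.0
```

```bash
python3 - <<'E'
from h import *
s=r.sense();print(s["tcp_pos"],s["wrist_force"])
w=cam("wrist"); cv2.imwrite("pics/w9.png",w["img"])
E
```

```text
[0.6334938  0.17630283 0.19645175] [ 0.46080657 -4.72715128  4.28659658]
```

View pics/w9.png

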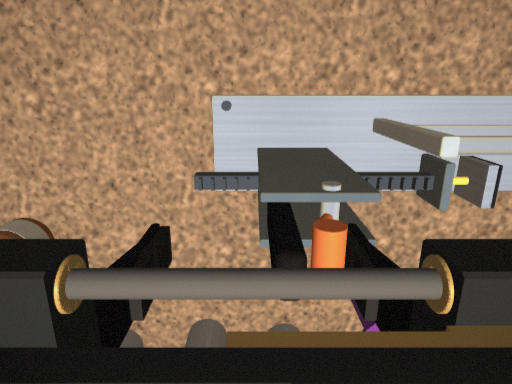

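```bash
python3 - <<'E'
from h import *
s=cam("side"); crop(s,270,150,370,270,6,"s9.png")
E
```

```text
(no output)
```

View pics/s9.png

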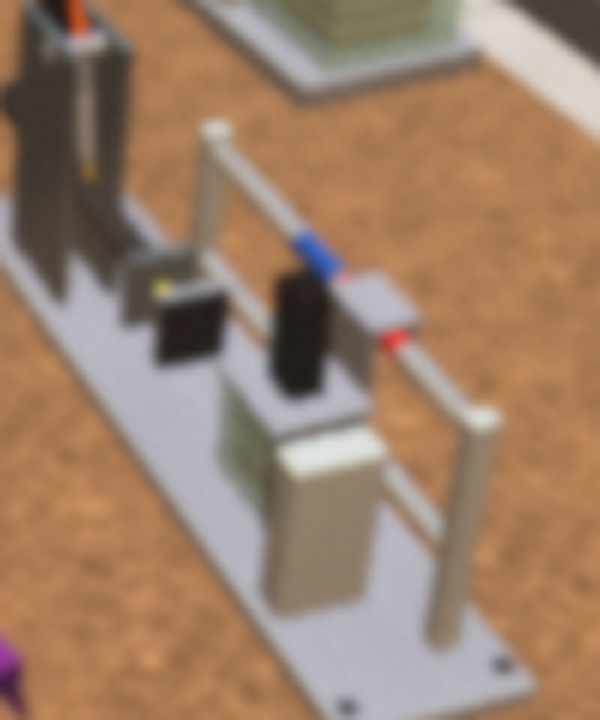

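```bash
cat >> h.py <<'E'
# station frame
YAW=np.radians(-3.5); SX=np.array([np.cos(YAW),np.sin(YAW),0]); SY=np.array([-np.sin(YAW),np.cos(YAW),0]); SO=np.array([.6426,-.0122,0])
def st(q): q=np.asarray(q)-SO; return np.round(1000*np.array([q@SX,q@SY,q[2]]),1)
def onsx(c,u,v,x):
    o,d=ray(c,u,v); return st(o+d*((x-(o-SO)@SX)/(d@SX)))
def wst(x,y,z): return SO+SX*x+SY*y+np.array([0,0,z])
E
python3 - <<'E'
from h import *
s=cam("side")
f=lambda a,b,x:onsx(s,a/6+270-.4,b/6+150-.4,x)
print("pad now",f(158,362,-.038),f(225,350,-.002),f(228,290,-.002))
g=lambda a,b,x:onsx(s,a/5+250-.4,b/5+110-.4,x)
print("pad before",g(215,480,-.038),g(270,475,-.002),g(270,420,-.002))
w=cam("wrist")
print("wrist", [st(onz(w,u,v,.095)) for u,v in((499,162),(497,160))])
print("bin near corner",f(222,350,-.045))
E
```

```text
pad now [-38.   -7.1  55.6] [-2.  -9.8 56.3] [-2.  -6.5 91. ]
pad before [-38.   16.7  55.5] [-2.  13.5 52.9] [-2.  20.2 89.6]
wrist [array([-0.1, -7.8, 95. ]), array([ 1.5, -5.9, 95. ])]
bin near corner [-45.  -81.1 115.8]
```

Call:
{"api": "move_arm", "payload": {
  "series": [
    [[0.8, 0, 0, 0, 0, 0, 1], [0.8, 0, 0, 0, 0, 0, 1], [0.8, 0, 0, 0, 0, 0, 1], [0.8, 0, 0, 0, 0, 0, 1], [0, 0, 0, 0, 0, 0, 1], [-0.8, 0, 0, 0, 0, 0, 1], [-0.8, 0, 0, 0, 0, 0, 1], [-0.8, 0, 0, 0, 0, 0, 1], [-0.8, 0, 0, 0, 0, 0, 1], [0, 0, 0, 0, 0, 0, 1], [0, 0, 0, 0, 0, 0, 1]]
  ]
}}

```text
time_s: 14.2
tcp_pos: [0.6334, 0.1764, 0.1962]
ee_rot: [[-0.061, -0.998, 0.001], [-0.998, 0.061, -0.001], [0.001, -0.001, -1.0]]
wrist_force: [-0.1, -5.0, 4.0]
gripper_width: 0.999
```

```bash
python3 - <<'E'
from h import *
s=cam("side"); crop(s,270,150,370,270,6,"s10.png")
E
```

```text
(no output)
```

View pics/s10.png

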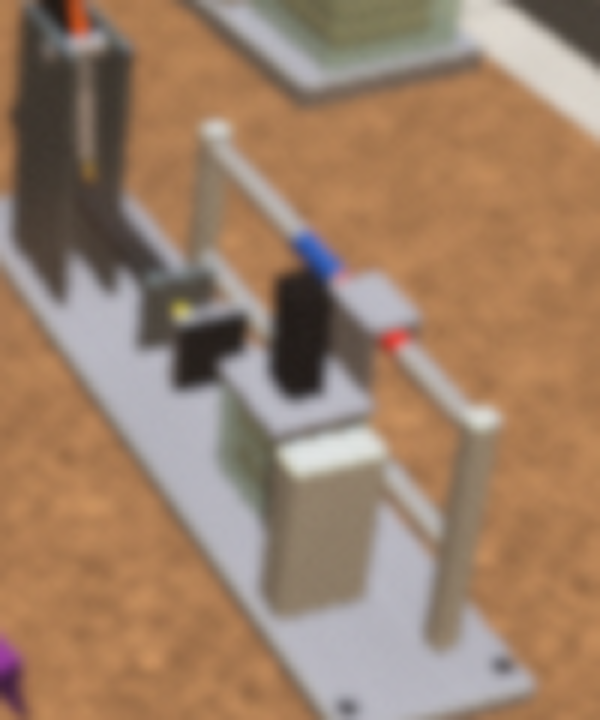

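```bash
python3 - <<'E'
from h import *
s=cam("side")
f=lambda a,b,x:onsx(s,a/6+270-.4,b/6+150-.4,x)
print(f(176,388,-.038),f(244,372,-.002))
E
```

```text
[-38.  -28.1  54.3] [ -2.  -30.7  57.1]
```

Call:
{"api": "move_arm", "payload": {
  "series": [
    [[0.8, 0, 0, 0, 0, 0, 1], [0.8, 0, 0, 0, 0, 0, 1], [0.8, 0, 0, 0, 0, 0, 1], [0.8, 0, 0, 0, 0, 0, 1], [0, 0, 0, 0, 0, 0, 1], [-0.8, 0, 0, 0, 0, 0, 1], [-0.8, 0, 0, 0, 0, 0, 1], [-0.8, 0, 0, 0, 0, 0, 1], [-0.8, 0, 0, 0, 0, 0, 1], [0, 0, 0, 0, 0, 0, 1], [0, 0, 0, 0, 0, 0, 1]]
  ]
}}

```text
time_s: 15.68
tcp_pos: [0.6334, 0.1763, 0.1961]
ee_rot: [[-0.061, -0.998, 0.001], [-0.998, 0.061, -0.001], [0.001, -0.001, -1.0]]
wrist_force: [-0.5, -5.1, 4.0]
gripper_width: 1.001
```

```bash
python3 - <<'E'
from h import *
s=cam("side"); crop(s,270,150,370,270,6,"s11.png")
w=cam("wrist"); cv2.imwrite("pics/w11.png",w["img"])
E
```

```text
(no output)
```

View pics/s11.png

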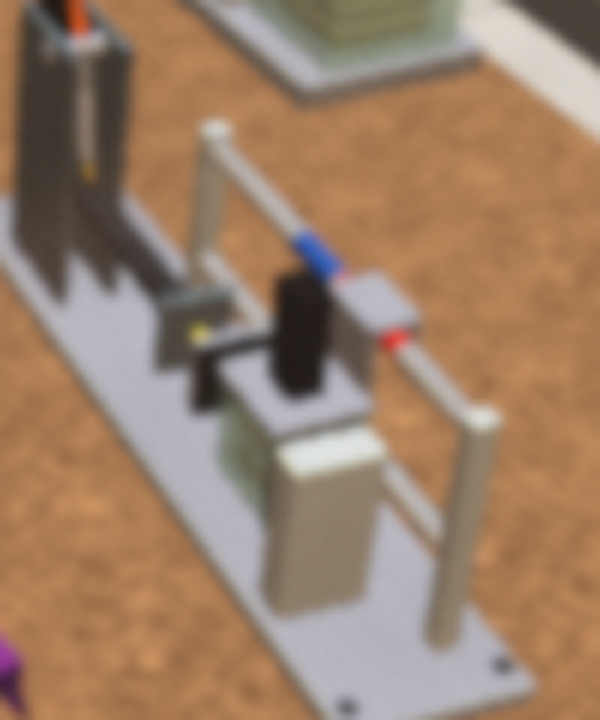

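View pics/w11.png

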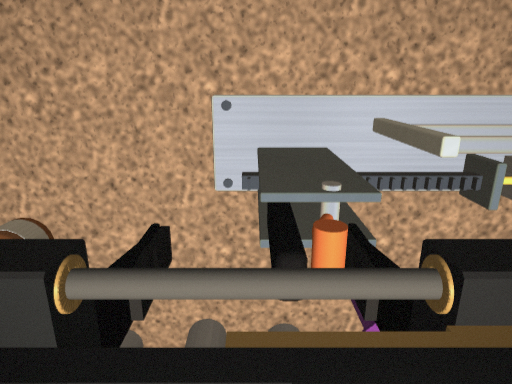

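```bash
python3 - <<'E'
from h import *
s=cam("side")
f=lambda a,b,x:onsx(s,a/6+270-.4,b/6+150-.4,x)
print("pad",f(194,413,-.038)); 
for y in(-.048,-.058,-.068,-.074): print(y,(proj(s,wst(-.038,y,.055))-[270,150]+.4)*6, "bin corner",(proj(s,wst(-.045,y,.105))-[270,150]+.4)*6)
E
```

```text
pad [-38.  -48.5  53.5]
-0.048 [193.79681776 409.9851446 ] bin corner [188.81812674 329.54424705]
-0.058 [202.87787793 421.89034103] bin corner [198.10453152 341.19790221]
-0.068 [212.08445713 433.96009189] bin corner [207.52271599 353.01692976]
-0.074 [217.66974089 441.28235372] bin corner [213.23805281 360.18919567]
```

Call:
{"api": "move_arm", "payload": {
  "series": [
    [[0.8, 0, 0, 0, 0, 0, 1], [0.8, 0, 0, 0, 0, 0, 1], [0.8, 0, 0, 0, 0, 0, 1], [0.8, 0, 0, 0, 0, 0, 1], [0, 0, 0, 0, 0, 0, 1], [-0.8, 0, 0, 0, 0, 0, 1], [-0.8, 0, 0, 0, 0, 0, 1], [-0.6, 0, 0, 0, 0, 0, 1], [0, 0, 0, 0, 0, 0, 1]]
  ]
}}

```text
time_s: 16.95
tcp_pos: [0.6328, 0.1657, 0.1973]
ee_rot: [[-0.061, -0.998, 0.001], [-0.998, 0.061, -0.004], [0.004, -0.001, -1.0]]
wrist_force: [-0.8, -6.7, 5.0]
gripper_width: 0.996
```

Call:
{"api": "move_arm", "payload": {
  "series": [
    [[-0.4, 0, 0, 0, 0, 0, 1], [0, 0, 0, 0, 0, 0, 1]]
  ]
}}

```text
time_s: 17.2
tcp_pos: [0.6331, 0.1698, 0.1972]
ee_rot: [[-0.061, -0.998, 0.001], [-0.998, 0.061, -0.003], [0.003, -0.001, -1.0]]
wrist_force: [-0.3, -5.8, 4.4]
gripper_width: 1.003
```

Call:
{"api": "move_arm", "payload": {
  "series": [
    [[-0.6, 0, 0, 0, 0, 0, 1], [0, 0, 0, 0, 0, 0, 1], [0, 0, 0, 0, 0, 0, 1]]
  ]
}}

```text
time_s: 17.58
tcp_pos: [0.6334, 0.1764, 0.1962]
ee_rot: [[-0.061, -0.998, 0.001], [-0.998, 0.061, -0.001], [0.001, -0.001, -1.0]]
wrist_force: [0.8, -4.4, 4.6]
gripper_width: 1.001
```

```bash
python3 - <<'E'
from h import *
s=cam("side"); crop(s,270,150,370,270,6,"s12.png")
E
```

```text
(no output)
```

View pics/s12.png

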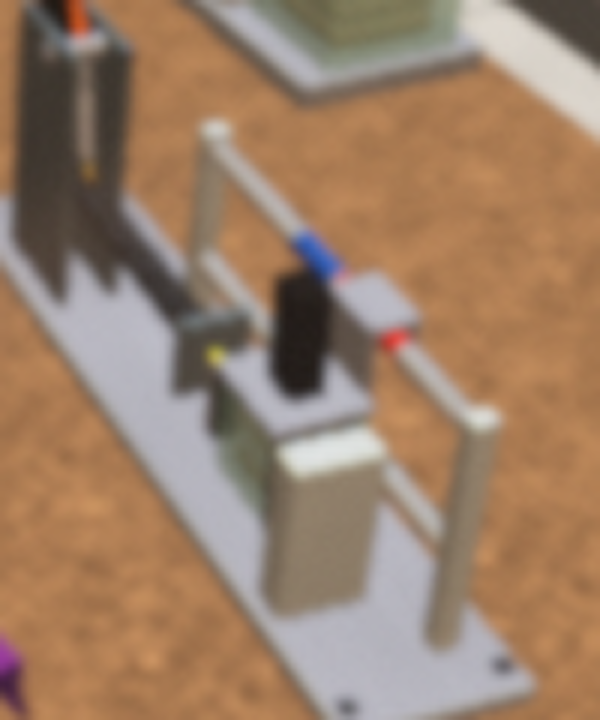

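Call:
{"api": "move_arm", "payload": {
  "series": [
    [[0.8, 0, 0, 0, 0, 0, 1], [0.8, 0, 0, 0, 0, 0, 1], [0.8, 0, 0, 0, 0, 0, 1], [0.8, 0, 0, 0, 0, 0, 1], [0, 0, 0, 0, 0, 0, 1], [-0.8, 0, 0, 0, 0, 0, 1], [-0.8, 0, 0, 0, 0, 0, 1], [-0.4, 0, 0, 0, 0, 0, 1], [0, 0, 0, 0, 0, 0, 1]]
  ]
}}

```text
time_s: 18.75
tcp_pos: [0.6325, 0.163, 0.1975]
ee_rot: [[-0.061, -0.998, 0.0], [-0.998, 0.061, -0.005], [0.005, -0.0, -1.0]]
wrist_force: [-1.7, -7.2, 6.8]
gripper_width: 0.999
```

Call:
{"api": "move_arm", "payload": {
  "series": [
    [[-0.4, 0, 0, 0, 0, 0, 1], [0, 0, 0, 0, 0, 0, 1], [0, 0, 0, 0, 0, 0, 1]]
  ]
}}

```text
time_s: 19.12
tcp_pos: [0.6327, 0.1659, 0.1978]
ee_rot: [[-0.061, -0.998, -0.0], [-0.998, 0.061, -0.006], [0.006, -0.0, -1.0]]
wrist_force: [-0.7, -9.2, 7.0]
gripper_width: 1.0
```

```bash
python3 - <<'E'
from h import *
s=cam("side"); crop(s,270,150,370,270,6,"s13.png")
E
```

```text
(no output)
```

View pics/s13.png

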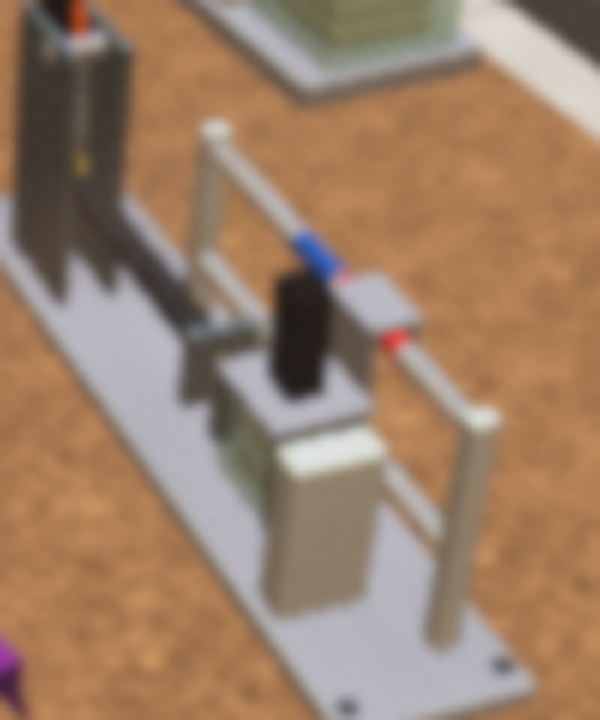

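Call:
{"api": "move_arm", "payload": {
  "series": [
    [[-0.4, 0, 0, 0, 0, 0, 1], [0, 0, 0, 0, 0, 0, 1]]
  ]
}}

```text
time_s: 19.42
tcp_pos: [0.6329, 0.1691, 0.198]
ee_rot: [[-0.061, -0.998, -0.001], [-0.998, 0.061, -0.007], [0.008, 0.0, -1.0]]
wrist_force: [-1.3, -10.9, 8.1]
gripper_width: 1.003
```

Call:
{"api": "move_arm", "payload": {
  "series": [
    [[-0.4, 0, 0, 0, 0, 0, 1], [0, 0, 0, 0, 0, 0, 1], [0, 0, 0, 0, 0, 0, 1]]
  ]
}}

```text
time_s: 19.8
tcp_pos: [0.6331, 0.1725, 0.1981]
ee_rot: [[-0.062, -0.998, -0.001], [-0.998, 0.062, -0.008], [0.008, 0.0, -1.0]]
wrist_force: [-1.1, -12.2, 8.1]
gripper_width: 0.998
```

```bash
python3 - <<'E'
from h import *
s=cam("side"); crop(s,270,150,370,270,6,"s14.png")
w=cam("wrist"); cv2.imwrite("pics/w14.png",w["img"])
t=cam("top"); cv2.imwrite("pics/t14.png",t["img"])
crop(s,290,190,330,225,20,"s14z.png")
E
```

```text
(no output)
```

View pics/s14.png

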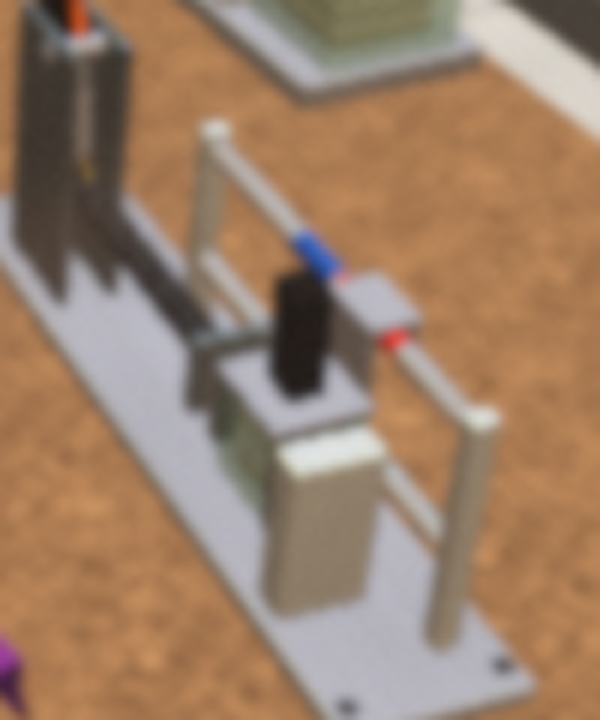

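View pics/s14z.png

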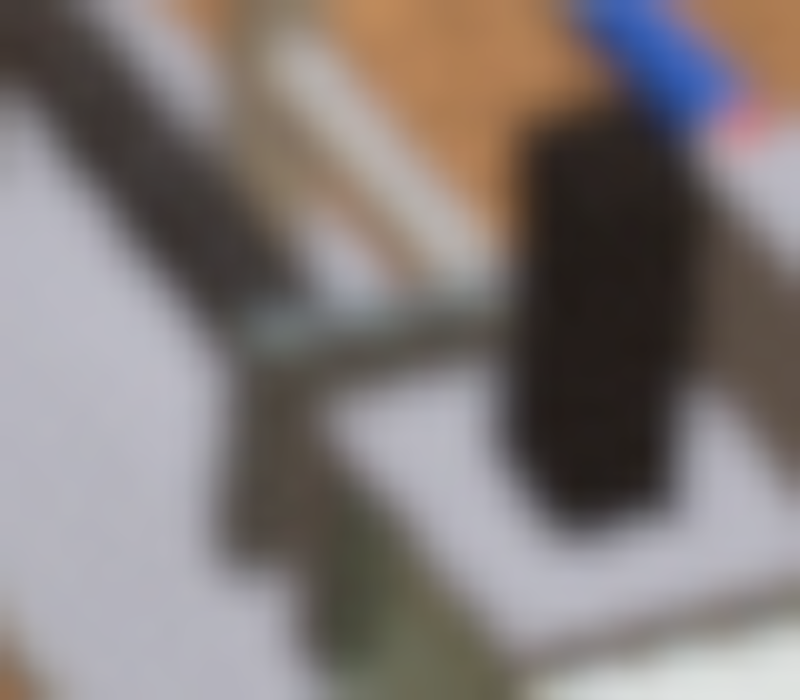

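View pics/w14.png

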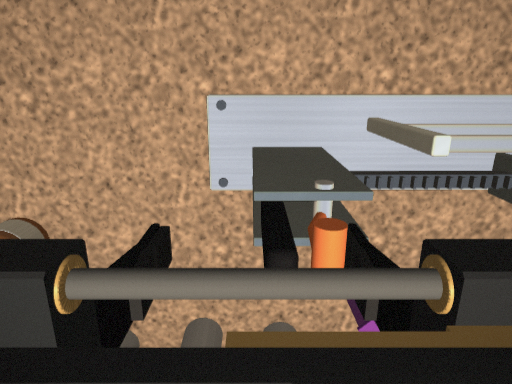

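View pics/t14.png

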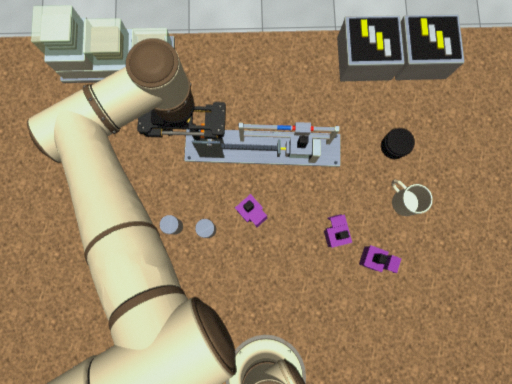

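```bash
python3 - <<'E'
from h import *
t=cam("top"); crop(t,255,115,335,175,10,"t15.png"); print(r.sense()["wrist_force"])
E
```

```text
[ -0.6926374  -11.94135677   8.01433407]
```

View pics/t15.png

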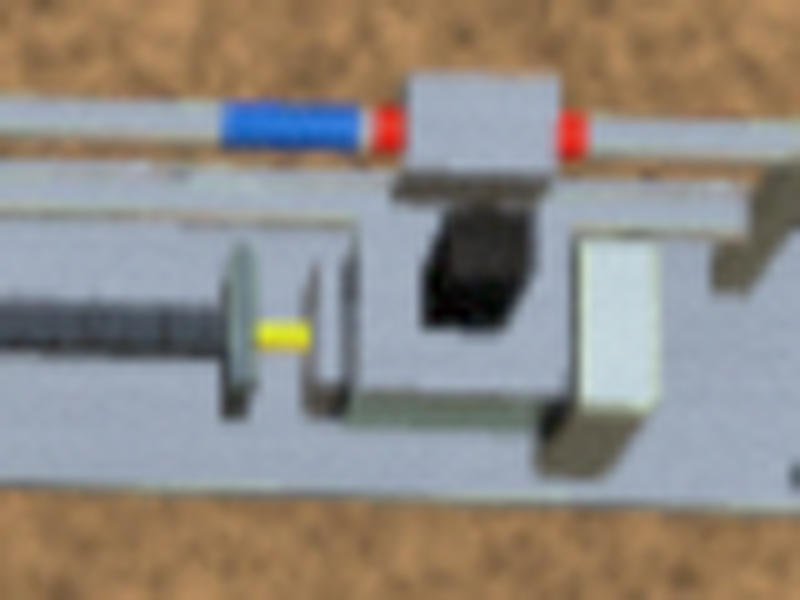

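```bash
python3 - <<'E'
from h import *
s=r.sense(); print(s["time_s"],s["tcp_pos"],s["wrist_force"]); print(r.finish_job())
E
```

```text
20.0 [0.63309385 0.17254374 0.19809462] [ -0.6926374  -11.94135677   8.01433407]
the job is handed in; nothing more can be done
None
```

I hung the bin on the rail at the blue band and slid it along to the red band without lifting it. I stopped when the wrist felt about 9 N against the stop, then let go. I then worked the trigger by moving the arm so that one open finger pushed the crossbar towards the handle: four full strokes and one part stroke. I handed in at 20.0 s with the finger still pressing the trigger.

- **Bin:** the last top view showed the hook centred on the red band to about 0.5 mm, with the bin touching the stop.
- **Spring:** the yellow rod gap measured about 15–16 mm, so the spring was pressed in about 11–12 mm. The rise in wrist force suggested only about 8 mm. The two disagree by a few mm, but both lie within 5–17.5 mm.
- **Trigger:** the push on the trigger held steady at about 12 N.
- **Bystanders:** the mug, lids and two shakers looked undisturbed in the last top view. The arm hid the third shaker and the jar there. A wrist picture just before showed two shakers and the jar standing.

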